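Clamp the lens tube onto the stage spotlight

TASK

Two small stage spotlights stand nose-up on the model-maker's bench, each with its hinged clamp ring hanging open. On the one that has its lens tube in place, swing the open half of the ring fully home around the two flanges, then swing its latch arm fully in so that its hook holds the ring shut, and let go. Leave the other spotlight, which has no lens tube, with its ring as it is.

Things in the scene. Friction and masses are not known exactly. Their poses are not given: they have to be found in the camera images.
- lantern: Spotlight with its lens tube on, upright, fixed: dark finned house (132 mm diameter, 96 tall), 170 mm plywood base, tube (92 mm diameter) up to 160 mm. Origin: centre of the underside, z up; offsets below are in its x, y. Aluminium clamp ring, 130 mm diameter, 96 to 116 mm up: fixed half at +x, swinging half covers -x when shut. Hinge axis at (0, +70) mm, latch pivot at (+12, -100) mm, both vertical.
- ring (a joint): Angle of that ring's swinging half, rad: 0 = shut against its stop, grows as it opens (clockwise seen from above), starts 0.9 to 1.4, limit 1.6. Stiff hinge: stays where it is left; about 1 N at its post moves it.
- ring_post (a point): Upright round steel post at the middle of the swinging half, 14 mm thick, to grip or push; free from 116 mm above the bench to its top at 166 mm. The point is on its axis, 141 mm up; at (-85, 0) mm in lantern when shut, 110 mm from the hinge axis. Nothing within reach of it stands higher than 166 mm.
- latch (a joint): Angle of that spotlight's latch arm, rad: 0 = latched, against its stop, grows as it swings out (counter-clockwise seen from above), starts 0.9 to 1.5, limit 1.7. Stiff pivot: stays where it is left; about 1 N at its post moves it. Its hook goes behind the ring's ear and keeps the ring shut; the ear blocks it while the ring is well short of shut.
- latch_post (a point): Upright round steel post at the end of the latch arm, 14 mm thick, to grip or push; free from 116 mm above the bench to its top at 166 mm. The point is on its axis, 141 mm up; 62 mm from the latch pivot, at (-50, -100) mm in lantern when latched.
- bare_ring_post (a point): The like post on the open ring half of the other spotlight, which has the same house, ring and latch but no lens tube (its top is a flat flange 106 mm above the bench). The point is on the post's axis, 141 mm up. Not to be moved.

How it is judged (in metres and radians):
On the way, in this order (a step that is already met when the one before it is completed fails the run):
1. the ring is swung shut while the latch is still open (value of joint ring below 0.12 rad and value of joint latch above 0.5 rad), for 0.1 s.
2. the latch arm is swung in over the shut ring (value of joint ring below 0.12 rad and value of joint latch below 0.2 rad), for 0.2 s.
At the end, for the whole second after the job is handed in: On the spotlight with the lens tube the ring is shut (within 0.12 rad) and the latch arm is in (within 0.2 rad); the other spotlight's ring post is within 15 mm of where it was (all of step 2 and distance of bare_ring_post from where it was at the start of the episode below 0.015 m); the robot touches nothing.
It fails at once if the ring of the spotlight without a lens tube is moved by more than 15 mm (distance of bare_ring_post from where it was at the start of the episode above 0.015 m).
It also fails if it takes over 45 s, if anything falls off the work surface, if the arm or the gripper's body presses on something with over 40 N, if the wrist force passes 120 N, or if a joint passes its speed limit or range.

ROBOT

A 7-joint arm with a two-finger parallel gripper is mounted at the origin on the work surface. World frame = base frame: x ahead of the robot, y to its left, z up, the work surface at z = 0. Lengths are in m, angles in degrees, forces in N, time in s.
With the tool pointing down it reaches from about 0.425 to 0.925 m from the base axis. Payload 6.8 kg.
Tool frame: the origin (TCP) lies at the very end of the fingers, on their centre line; the grasp point (between the pads) lies 19 mm behind it; z points along the fingers, y is the line along which they close (so a half turn about z gives the same grasp; the last joint's range is limited). The gripper opens to 85 mm and grips with 20 to 120 N. Pads are 22 mm wide; open, the fingers measure 114 mm over their backs; the gripper's body (76 mm by 85 mm) begins 54 mm behind the grasp point. The pads swing forward as they close: fully open they stand 13 mm farther back than shut.
Start: joints at [65.483, 27.33, 1.283, 89.118, -0.659, 63.558, -4.761], TCP at [0.212, -0.641, 0.231] pointing down, gripper open.
Joint ranges: [-169.35, 169.35], [-19.33, 120.38], [-80.79, 83.38], [13.8, 139.57], [-78.32, 258.32], [9.67, 109.79], [-169.56, 169.56]. Speed limits (degrees/s): [136.94, 136.94, 180, 180, 180, 180, 180].

INTERFACE

Orientations are given as [roll, pitch, yaw] about the fixed x, y, z axes, in that order (R = Rz(yaw) Ry(pitch) Rx(roll)).
In Python, from cell import robot, vision gives the robot as it stands. The module is installed in compiled form; this text tells all that it offers.
- The arm moves only by the tool move_arm, never from a script. Its argument "increments" is a list that holds one entry, the list of rows, each a list of 7 numbers: the opening, from 0 (shut) to 1 (fully open), then the shift along the tool's x, y, z as a fraction of full scale, then the turn, a rotation vector about the tool's x, y, z as a fraction of full scale. A call has 1 to 8 rows; each row shifts and turns the commanded pose from where the row before left it, along the tool's axes as they then stand; what a row does not reach is not made up. Full scale, the value 1, is 0.03 m for a shift and 0.08 rad for a turn. A row lasts 1/8 s, in which the tool goes at most 62.5 mm and 10.7 degrees, less where a joint would pass 70% of its speed; a pose out of reach is approached as far as the arm can. A call with a number of a shift or a turn outside -1 to 1 is refused whole. A call with a gripper value outside its range is refused whole. The fingers move at their own pace and stop on an object; "grip_force" is the grip in N (left out, the last holds). Time passes only in rows, so rows that do not move let the fingers close. It gives the time, the measured TCP pose, the force, the opening and the grip force at its end, in the units of the state.
- robot.get_obs(): the state, without advancing time (a new reading comes with each control period).
- vision.capture(name): name is "side" or "top"; returns the picture (420x560x3 uint8, red, green, blue); there is no depth.
- vision.get_calibration(name): a dict with "intrinsics" (3x3 intrinsics, pixels), "rvec" (rotation vector, rad) and "tvec" (3), from world to camera coordinates, as OpenCV has them. Camera axes: x right, y down, z forward; pixel columns grow to the right and rows downward; lengths in m; the calibration is good to about 2 mm. A picture is of the moment at which its call begins. get_calibration takes no time and is no camera call.
- robot.job_done(): hands the job in; it is judged then, once.
The state is a dict: "t": time; "joints": joint angles; "joint_vel": joint speeds; "effort": joint torques, N m; "position": TCP position; "eef_rot": TCP orientation; "ft_force": force on the tool from outside, world axes, zero at the start; "torque": the same for the moment, N m; "opening": finger opening in m; "grasp_force": force on a finger pad.
Only numpy, scipy, OpenCV 4.12 (cv2) and the standard library are available. Lean on these libraries where they do the work, as an engineer would, in place of code of your own. Each camera call takes 0.05 s, during which the arm holds its last target. There are 200 camera calls.

## Working session

There is one attempt and no reset: what is moved stays moved. The work goes in short steps, Python scripts to look and compute and a tool call to move; the robot and the scene stay as the last step left them, time stands still between calls to the robot, and variables do not carry over. Pictures are saved under pics/ and viewed, at most 10 in all, crops included, and the job is handed in when it is done.

Besides the shell and the picture viewer there is one more tool, called after "Request:" as name([rows], argument=value, ...), one row to a line, values as JSON. move_arm: Moves the arm, as the interface text tells. Its arguments: {"type":"object","properties":{"increments":{"type":"array"},"grip_force":{"type":"number"}},"required":["increments"]}

```bash
mkdir -p pics
python3 - <<'E'
from cell import robot, vision
import cv2,numpy as np
for n in("top","side"):
    cv2.imwrite(f"pics/{n}0.png",vision.capture(n)[:,:,::-1])
    c=vision.get_calibration(n); R=cv2.Rodrigues(np.array(c["rvec"]))[0]
    print(n,np.round(c["intrinsics"],1).tolist(),(-R.T@np.array(c["tvec"]).ravel()).round(3),R.round(2).tolist())
o=robot.get_obs();print(o["t"],o["position"],o["eef_rot"],o["opening"])
E
```

```text
top [[542.1, 0.0, 291.3], [0.0, 542.1, 208.3], [0.0, 0.0, 1.0]] [ 0.253 -0.018  1.28 ] [[0.03, -1.0, -0.01], [-0.98, -0.03, -0.2], [0.2, 0.01, -0.98]]
side [[492.7, 0.0, 281.9], [0.0, 492.7, 202.1], [0.0, 0.0, 1.0]] [ 0.337 -0.599  0.693] [[0.96, -0.27, -0.02], [-0.21, -0.69, -0.69], [0.18, 0.67, -0.72]]
0.1 [ 0.21200684 -0.64027611  0.23042006] [-1.79904584e+02  7.66617296e-03  1.83243317e+01] 0.08574931857850437
```

View pics/top0.png

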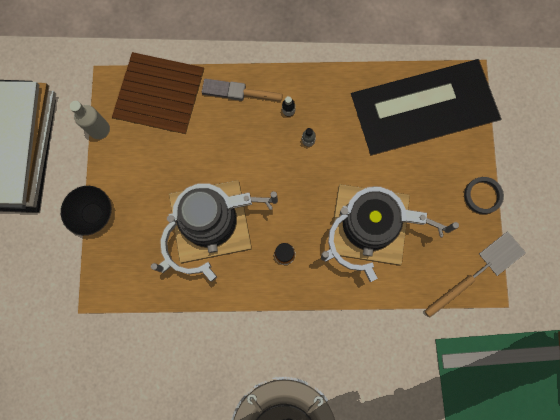

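View pics/side0.png

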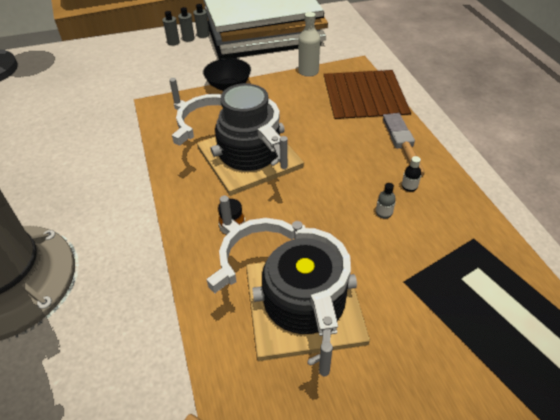

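The tube-fitted spotlight is the left one in the top view (tube at about (202,208), ring post at about (157,267), latch post at about (273,198)). The bare one, with the yellow dot, is at (375,216). I'll zoom in on the first.

Run:
```python
import cv2,numpy as np
a=cv2.imread("pics/top0.png")[165:305,140:300]; b=cv2.imread("pics/side0.png")[65:205,150:310]
r=lambda i:cv2.resize(i,None,fx=2.5*2*0.98/2*1.0,fy=2.45,interpolation=cv2.INTER_CUBIC)
r=lambda i:cv2.resize(i,(400,350),interpolation=cv2.INTER_CUBIC)
cv2.imwrite("pics/z.png",np.hstack([r(a),r(b)]))
```

```text
(no output)
```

View pics/z.png

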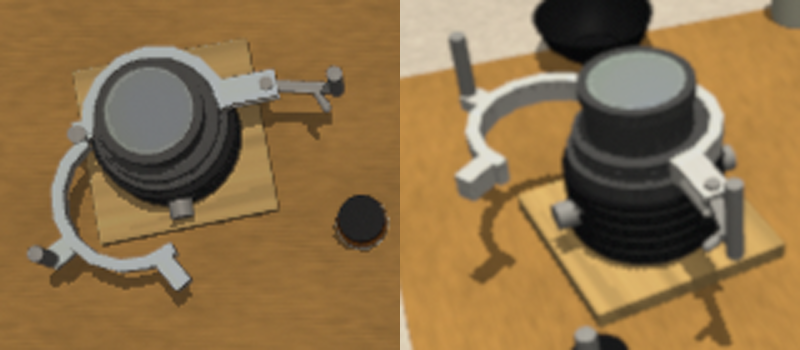

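The crop shows these pixels in the original images.

| Point | Top image | Side image |
|---|---|---|
| Tube top | (199,209) | (246,96) |
| Ring post top | (153,267) | (173,80) |
| Latch post top | (274,194) | (284,138) |
| Hinge | (170,217) | – |
| Latch pivot | (246,198) | – |

```bash
cat > h.py <<'E'
from cell import robot, vision
import cv2,numpy as np
def ray(n,uv):
    c=vision.get_calibration(n);R=cv2.Rodrigues(np.array(c["rvec"]))[0];K=np.array(c["intrinsics"])
    return -R.T@np.array(c["tvec"]).ravel(), R.T@np.linalg.inv(K)@[*uv,1]
def atz(n,uv,z):
    o,d=ray(n,uv);return o+d*(z-o[2])/d[2]
E
python3 - <<'E'
from h import *
P={}
for k,z,t,s in[("tube",.16,(199.2,209),(246.4,96.2)),("rpost",.166,(153.2,266.6),(173.2,79.8)),("lpost",.166,(274.4,194.2),(284,138.2)),("hinge",.12,(170.4,217.4),None),("piv",.12,(246.4,197.8),None)]:
    a=atz("top",t,z);b=atz("side",s,z) if s else a;P[k]=((a+b)/2)[:2];print(k,a.round(4),b.round(4))
# fit pose with joint angles
from scipy.optimize import least_squares
def model(q):
    x,y,th,r,l=q;R=lambda a:np.array([[np.cos(a),-np.sin(a)],[np.sin(a),np.cos(a)]])
    h=np.array([0,.07]);p=np.array([.012,-.1])
    L=dict(tube=np.zeros(2),hinge=h,piv=p,rpost=h+R(-r)@(np.array([-.085,0])-h),lpost=p+R(l)@(np.array([-.062,0])))
    return {k:np.array([x,y])+R(th)@v for k,v in L.items()}
best=min((least_squares(lambda q:np.concatenate([model(q)[k]-P[k] for k in P]),[*P["tube"],th,1.1,1.2]) for th in np.arange(-3,3,.5)),key=lambda s:s.cost)
print(best.x.round(4));m=model(best.x)
for k in P:print(k,m[k].round(4),(1000*(m[k]-P[k])).round(1))
q=best.x.copy()
for r in np.linspace(q[3],0,7):q[3]=r;print("ring",round(r,2),model(q)["rpost"].round(4))
for l in np.linspace(q[4],0,7):q[4]=l;print("latch",round(l,2),model(q)["lpost"].round(4))
np.save("q.npy",best.x)
E
```

```text
tube [0.471 0.189 0.16 ] [0.4779 0.1824 0.16  ]
rpost [0.3468 0.2751 0.166 ] [0.3515 0.2712 0.166 ]
lpost [0.5058 0.0313 0.166 ] [0.5095 0.0333 0.166 ]
hinge [0.4585 0.258  0.12  ] [0.4585 0.258  0.12  ]
piv [0.5065 0.0944 0.12  ] [0.5065 0.0944 0.12  ]
[0.4736 0.1885 0.2191 1.056  1.3603]
tube [0.4736 0.1885] [-0.8  2.8]
rpost [0.3495 0.2731] [ 0.3 -0. ]
lpost [0.5076 0.0315] [ 0.  -0.8]
hinge [0.4584 0.2568] [-0.1 -1.1]
piv [0.5071 0.0935] [ 0.6 -0.9]
ring 1.06 [0.3495 0.2731]
ring 0.88 [0.3484 0.2538]
ring 0.7 [0.3506 0.2345]
ring 0.53 [0.3562 0.216 ]
ring 0.35 [0.3649 0.1987]
ring 0.18 [0.3765 0.1832]
ring 0.0 [0.3907 0.17  ]
latch 1.36 [0.5076 0.0315]
latch 1.13 [0.4937 0.033 ]
latch 0.91 [0.4804 0.0375]
latch 0.68 [0.4685 0.045 ]
latch 0.45 [0.4586 0.0549]
latch 0.23 [0.4512 0.0668]
latch 0.0 [0.4466 0.08  ]
```

The fitted pose agrees with the points to within 3 mm. Next I'll write a small planner that turns waypoints into rows.

```bash
cat >> h.py <<'E'
from scipy.spatial.transform import Rotation as Ro
def plan(wps,start=None,step=.027,op=None):
    """wps: (x,y,z,yaw,tilt) ; prints rows [shift/0.03, rotvec/0.08] in tool frame"""
    o=robot.get_obs();p=np.array(o["position"]);R=Ro.from_euler("xyz",o["eef_rot"],degrees=True)
    print("t",round(o["t"],2),"pos",p.round(4),"rot",np.round(o["eef_rot"],1),"J",np.round(o["joints"],0),"F",np.round(o["ft_force"],1),"open",round(o["opening"],4))
    if start is not None:p=np.array(start[:3]);R=rot(*start[3:])
    for w in wps:
        T=np.array(w[:3]);RT=rot(*w[3:]);dr=(R.inv()*RT).as_rotvec()
        n=int(np.ceil(max(np.linalg.norm(T-p)/step,np.abs(dr).max()/.078,1)))
        for i in range(n):
            k=n-i;dp=R.inv().apply((T-p)/k)/.03;dr=(R.inv()*RT).as_rotvec()/k/.08
            dp,dr=dp.round(2),dr.round(2);print([*map(float,dp),*map(float,dr)])
            p=p+R.apply(dp*.03);R=R*Ro.from_rotvec(dr*.08)
        print("--",p.round(4))
def rot(yaw,tilt):return Ro.from_euler("z",yaw,degrees=True)*Ro.from_euler("x",180,degrees=True)*Ro.from_euler("y",-tilt,degrees=True)
E
python3 -c "
from h import *
plan([(.43,-.45,.27,18.3,0),(.56,-.12,.28,18.3,0),(.50,.2,.28,28,0),(.355,.272,.23,28,15)])"
```

```text
t 0.1 pos [ 0.212  -0.6403  0.2304] rot [-179.9    0.    18.3] J [65. 27.  1. 89. -1. 64. -5.] F [ 0.4 -0.1  0.1] open 0.0857
[0.81, -0.34, -0.12, -0.0, 0.0, 0.0]
[0.81, -0.34, -0.12, -0.0, 0.0, 0.0]
[0.81, -0.34, -0.12, -0.0, 0.0, 0.0]
[0.81, -0.34, -0.12, -0.0, 0.0, 0.0]
[0.81, -0.34, -0.12, -0.0, 0.0, 0.0]
[0.81, -0.34, -0.12, -0.0, 0.0, 0.0]
[0.81, -0.34, -0.12, -0.0, 0.0, 0.0]
[0.81, -0.34, -0.12, -0.01, 0.0, 0.0]
[0.8, -0.34, -0.12, -0.0, 0.0, 0.0]
[0.81, -0.34, -0.12, -0.01, 0.0, 0.0]
[0.8, -0.34, -0.12, -0.0, 0.0, 0.01]
-- [ 0.4299 -0.45    0.2701]
[0.54, -0.65, -0.02, -0.0, 0.0, -0.0]
[0.54, -0.65, -0.02, -0.0, 0.0, -0.0]
[0.54, -0.65, -0.02, -0.0, 0.0, -0.0]
[0.54, -0.65, -0.02, -0.0, 0.0, -0.0]
[0.54, -0.65, -0.02, -0.0, 0.0, -0.0]
[0.54, -0.65, -0.03, -0.0, 0.0, -0.0]
[0.54, -0.65, -0.02, -0.0, 0.0, -0.0]
[0.54, -0.65, -0.03, -0.0, 0.0, -0.0]
[0.54, -0.65, -0.02, -0.0, 0.0, -0.0]
[0.54, -0.65, -0.03, -0.0, 0.0, -0.0]
[0.54, -0.65, -0.02, -0.0, 0.0, -0.0]
[0.54, -0.64, -0.03, -0.0, 0.0, -0.0]
[0.54, -0.65, -0.02, -0.0, 0.0, -0.0]
[0.55, -0.64, -0.03, -0.0, 0.0, -0.0]
-- [ 0.5601 -0.1201  0.28  ]
[0.11, -0.83, 0.0, -0.0, 0.0, -0.16]
[0.12, -0.83, 0.0, -0.0, 0.0, -0.16]
[0.13, -0.82, 0.0, -0.0, 0.0, -0.16]
[0.14, -0.82, 0.0, -0.0, 0.0, -0.16]
[0.15, -0.82, 0.0, -0.0, 0.0, -0.16]
[0.17, -0.82, 0.0, -0.0, 0.0, -0.17]
[0.18, -0.82, 0.0, -0.0, 0.0, -0.16]
[0.19, -0.81, 0.0, -0.0, 0.0, -0.17]
[0.2, -0.81, 0.0, -0.0, 0.0, -0.16]
[0.2, -0.81, 0.0, -0.0, 0.0, -0.17]
[0.22, -0.81, 0.0, -0.0, 0.0, -0.16]
[0.23, -0.8, 0.0, -0.0, 0.0, -0.17]
[0.23, -0.8, 0.0, -0.0, 0.0, -0.16]
-- [0.5    0.1999 0.28  ]
[-0.45, -0.63, 0.24, -0.0, -0.47, -0.0]
[-0.44, -0.63, 0.25, -0.0, -0.47, -0.0]
[-0.43, -0.63, 0.27, -0.0, -0.47, -0.0]
[-0.42, -0.63, 0.29, -0.0, -0.47, -0.0]
[-0.41, -0.62, 0.3, -0.0, -0.46, -0.0]
[-0.39, -0.63, 0.32, -0.0, -0.47, -0.0]
[-0.38, -0.62, 0.33, -0.0, -0.46, -0.0]
-- [0.3551 0.272  0.2301]
```

Request:
move_arm([
  [[1,0.81,-0.34,-0.12,0,0,0],[1,0.81,-0.34,-0.12,0,0,0],[1,0.81,-0.34,-0.12,0,0,0],[1,0.81,-0.34,-0.12,0,0,0],[1,0.81,-0.34,-0.12,0,0,0],[1,0.81,-0.34,-0.12,0,0,0],[1,0.81,-0.34,-0.12,0,0,0],[1,0.81,-0.34,-0.12,0,0,0]],
])

```text
t: 1.1
position: [0.3715, -0.5013, 0.2597]
eef_rot: [-180.0, 0.0, 18.3]
ft_force: [-0.5, -0.4, 0.0]
opening: 0.0854
grasp_force: 0.0
```

Request:
move_arm([
  [[1,0.81,-0.34,-0.12,0,0,0],[1,0.81,-0.34,-0.12,0,0,0],[1,0.81,-0.34,-0.12,0,0,0],[1,0.54,-0.65,-0.03,0,0,0],[1,0.54,-0.65,-0.03,0,0,0],[1,0.54,-0.65,-0.03,0,0,0],[1,0.54,-0.65,-0.03,0,0,0],[1,0.54,-0.65,-0.03,0,0,0]],
])

```text
t: 2.1
position: [0.4769, -0.3313, 0.275]
eef_rot: [-180.0, 0.0, 18.3]
ft_force: [-0.2, -0.3, 0.9]
opening: 0.0852
grasp_force: 0.0
```

```bash
python3 -c "
from h import *
plan([(.56,-.12,.28,18.3,0),(.50,.2,.28,28,0)])"
```

```text
t 2.1 pos [ 0.4769 -0.3313  0.275 ] rot [-180.     0.    18.3] J [ 35.  17.  -7.  99.   2.  65. -45.] F [-0.2 -0.3  0.9] open 0.0852
[0.54, -0.65, -0.02, -0.0, 0.0, 0.0]
[0.54, -0.65, -0.02, -0.0, 0.0, 0.0]
[0.54, -0.64, -0.02, -0.0, 0.0, 0.0]
[0.54, -0.65, -0.02, -0.0, 0.0, 0.0]
[0.54, -0.64, -0.02, -0.0, 0.0, 0.0]
[0.54, -0.65, -0.02, -0.0, 0.0, 0.0]
[0.53, -0.64, -0.02, -0.0, 0.0, 0.0]
[0.54, -0.65, -0.01, -0.0, 0.0, 0.0]
[0.53, -0.64, -0.02, -0.01, 0.01, 0.01]
-- [ 0.56   -0.1202  0.2801]
[0.11, -0.83, 0.0, 0.0, -0.0, -0.16]
[0.12, -0.83, 0.0, 0.0, -0.0, -0.16]
[0.13, -0.82, 0.0, 0.0, -0.0, -0.16]
[0.14, -0.82, 0.0, 0.0, -0.0, -0.16]
[0.15, -0.82, 0.0, 0.0, -0.0, -0.16]
[0.17, -0.82, 0.0, 0.0, -0.0, -0.17]
[0.18, -0.82, 0.0, 0.0, -0.0, -0.16]
[0.19, -0.81, 0.0, 0.0, -0.0, -0.17]
[0.2, -0.81, 0.0, 0.0, -0.0, -0.16]
[0.21, -0.81, 0.0, 0.0, -0.0, -0.17]
[0.22, -0.81, 0.0, 0.0, -0.0, -0.16]
[0.22, -0.8, 0.0, 0.0, -0.0, -0.17]
[0.24, -0.8, 0.0, 0.0, -0.0, -0.16]
-- [0.5001 0.2    0.2801]
```

Request:
move_arm([
  [[1,0.54,-0.65,-0.02,0,0,0],[1,0.54,-0.65,-0.02,0,0,0],[1,0.54,-0.65,-0.02,0,0,0],[1,0.54,-0.65,-0.02,0,0,0],[1,0.54,-0.65,-0.02,0,0,0],[1,0.54,-0.65,-0.02,0,0,0],[1,0.54,-0.65,-0.02,0,0,0],[1,0.54,-0.65,-0.02,0,0,0]],
])

```text
t: 3.1
position: [0.5509, -0.1426, 0.2798]
eef_rot: [-180.0, 0.0, 18.3]
ft_force: [0.2, -0.2, -0.2]
opening: 0.0853
grasp_force: 0.0
```

Request:
move_arm([
  [[1,0.11,-0.83,0,0,0,-0.16],[1,0.12,-0.83,0,0,0,-0.16],[1,0.13,-0.82,0,0,0,-0.16],[1,0.14,-0.82,0,0,0,-0.16],[1,0.15,-0.82,0,0,0,-0.16],[1,0.17,-0.82,0,0,0,-0.16],[1,0.18,-0.82,0,0,0,-0.16],[1,0.19,-0.81,0,0,0,-0.16]],
])

```text
t: 4.1
position: [0.5136, 0.0553, 0.2802]
eef_rot: [180.0, -0.0, 24.2]
ft_force: [0.2, -0.2, 0.1]
opening: 0.0852
grasp_force: 0.0
```

```bash
python3 -c "
from h import *
plan([(.5,.16,.28,28,0),(.355,.272,.23,28,15)])"
```

```text
t 4.1 pos [0.5136 0.0553 0.2802] rot [180.   -0.   24.2] J [  6.  11. -21. 106.   5.  64. -83.] F [ 0.2 -0.2  0.1] open 0.0852
[0.26, -0.84, 0.0, 0.0, -0.0, -0.2]
[0.27, -0.84, 0.0, 0.0, -0.0, -0.21]
[0.28, -0.83, 0.0, 0.0, -0.0, -0.2]
[0.29, -0.83, 0.01, 0.0, -0.0, -0.21]
-- [0.5    0.1599 0.2799]
[-0.31, -0.7, 0.21, 0.0, -0.41, 0.0]
[-0.31, -0.7, 0.22, 0.0, -0.41, 0.0]
[-0.3, -0.69, 0.23, 0.0, -0.41, 0.0]
[-0.29, -0.7, 0.24, 0.0, -0.41, 0.0]
[-0.28, -0.69, 0.25, 0.0, -0.41, 0.0]
[-0.28, -0.7, 0.25, 0.0, -0.41, 0.0]
[-0.27, -0.69, 0.26, 0.0, -0.41, 0.0]
[-0.26, -0.7, 0.28, 0.0, -0.4, 0.0]
-- [0.3549 0.272  0.2299]
```

Request:
move_arm([
  [[1,0.26,-0.84,0,0,0,-0.2],[1,0.27,-0.84,0,0,0,-0.2],[1,0.28,-0.83,0,0,0,-0.2],[1,0.29,-0.83,0,0,0,-0.2]],
])

```text
t: 4.6
position: [0.5, 0.1599, 0.2802]
eef_rot: [180.0, -0.0, 27.9]
ft_force: [0.5, -0.8, 0.2]
opening: 0.0855
grasp_force: 0.0
```

Request:
move_arm([
  [[1,-0.31,-0.7,0.21,0,-0.41,0],[1,-0.31,-0.7,0.22,0,-0.41,0],[1,-0.3,-0.7,0.23,0,-0.41,0],[1,-0.29,-0.7,0.24,0,-0.41,0],[1,-0.28,-0.7,0.25,0,-0.41,0],[1,-0.28,-0.7,0.25,0,-0.41,0],[1,-0.27,-0.7,0.26,0,-0.41,0]],
])

```text
t: 5.48
position: [0.3725, 0.2585, 0.2364]
eef_rot: [180.0, 13.2, 27.9]
ft_force: [0.7, 0.8, 0.1]
opening: 0.0854
grasp_force: 0.0
```

Request:
move_arm([
  [[1,0,0,0,0,0,0],[1,0,0,0,0,0,0]],
])

```text
t: 5.72
position: [0.3741, 0.2571, 0.2367]
eef_rot: [180.0, 13.1, 27.8]
ft_force: [0.8, -0.5, -0.6]
opening: 0.0854
grasp_force: 0.0
```

```bash
python3 -c "
from h import *
plan([(.347,.272,.20,28,15),(.347,.272,.132,28,15)])
cv2.imwrite('pics/a.png',np.hstack([vision.capture('top')[130:350,100:320,::-1],vision.capture('side')[20:240,100:320,::-1]]))"
```

```text
t 5.72 pos [0.3741 0.2571 0.2367] rot [180.   13.1  27.8] J [ -14.   16.  -31.  108.    5.   71. -109.] F [ 0.8 -0.5 -0.6] open 0.0854
[-0.14, -0.43, 0.66, -0.0, -0.21, -0.02]
[-0.12, -0.43, 0.66, -0.0, -0.2, -0.02]
-- [0.3471 0.272  0.2   ]
[0.19, -0.0, 0.73, -0.0, -0.0, 0.0]
[0.2, -0.0, 0.73, -0.0, -0.0, 0.0]
[0.19, -0.0, 0.73, -0.0, -0.0, 0.0]
-- [0.3469 0.2719 0.1321]
```

View pics/a.png

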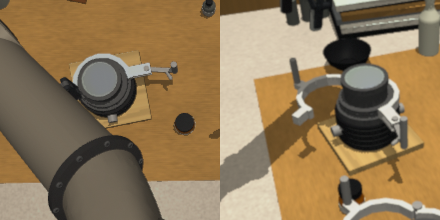

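```bash
python3 -c "
from h import *
for n in('top','side'):
    c=vision.get_calibration(n)
    print(n,cv2.projectPoints(np.array([[.374,.257,.237],[.40,.27,.33],[.4736,.1885,.16],[.3495,.273,.166]]),np.array(c['rvec']),np.array(c['tvec']),np.array(c['intrinsics']),None)[0].reshape(-1,2).round(0).tolist())
cv2.imwrite('pics/b.png',np.hstack([vision.capture(n)[:,:,::-1][:,:400] for n in('top','side')]))"
```

```text
top [[154.0, 249.0], [135.0, 228.0], [199.0, 208.0], [154.0, 265.0]]
side [[180.0, 48.0], [184.0, -7.0], [243.0, 95.0], [172.0, 79.0]]
```

View pics/b.png

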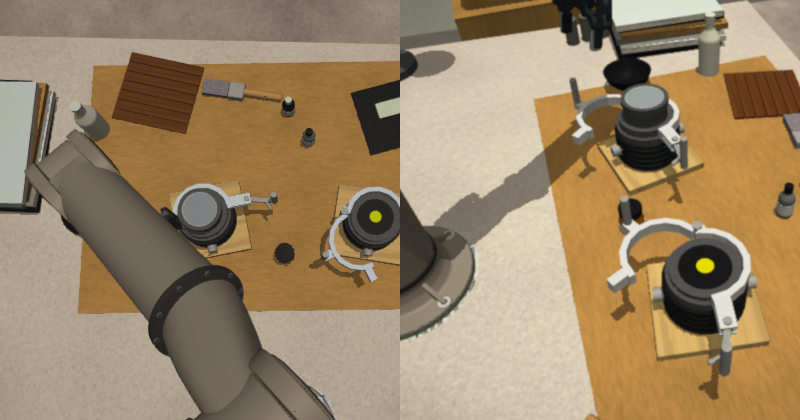

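The side view shows the open fingers at about (185,45), where projection predicts. The ring post at (172,79) hasn't moved. Now I'll descend onto it.

Request:
move_arm([
  [[1,-0.14,-0.43,0.66,0,-0.2,-0.02],[1,-0.12,-0.43,0.66,0,-0.2,-0.02],[1,0,0,0,0,0,0]],
])

```text
t: 6.3
position: [0.3441, 0.2724, 0.198]
eef_rot: [-179.9, 15.3, 28.2]
ft_force: [0.3, 0.4, -0.1]
opening: 0.0856
grasp_force: 0.0
```

```bash
python3 -c "
from h import *
plan([(.347,.272,.132,28,15)])"
```

```text
t 6.3 pos [0.3441 0.2724 0.198 ] rot [-179.9   15.3   28.2] J [ -17.   19.  -32.  111.    5.   67. -113.] F [ 0.3  0.4 -0.1] open 0.0856
[0.22, 0.02, 0.7, 0.0, 0.02, 0.02]
[0.22, 0.02, 0.7, 0.0, 0.02, 0.01]
[0.21, 0.02, 0.7, 0.0, 0.02, 0.02]
-- [0.347  0.2719 0.1321]
```

Request:
move_arm([
  [[1,0.22,0.02,0.7,0,0.02,0.02],[1,0.22,0.02,0.7,0,0.02,0.02],[1,0.21,0.02,0.7,0,0.02,0.02],[0.28,0,0,0,0,0,0],[0.28,0,0,0,0,0,0],[0.28,0,0,0,0,0,0],[0.28,0,0,0,0,0,0]],
], grip_force=20)

```text
t: 7.18
position: [0.3501, 0.2722, 0.1346]
eef_rot: [180.0, 14.6, 27.8]
ft_force: [-0.4, -0.4, -0.2]
opening: 0.0238
grasp_force: 0.0
```

```bash
python3 -c "
from h import *
# ring arc, TCP 3mm inward, trailing-finger lag ~4mm added; overshoot at end
q=np.load('q.npy');h=np.array([.4584,.2568])
W=[]
for r in (.88,.7,.53,.35,.18,0,-.08):
    a=q[2]-r; R=np.array([[np.cos(a),-np.sin(a)],[np.sin(a),np.cos(a)]]);p=h+R@np.array([-.085,-.07]);W.append((p[0]-.0026,p[1]-.0014,.132,28,15))
plan(W)"
```

```text
t 7.17 pos [0.3501 0.2722 0.1346] rot [180.   14.6  27.8] J [ -18.   24.  -31.  114.    8.   60. -115.] F [-0.4 -0.4 -0.2] open 0.0238
[-0.4, 0.52, 0.2, -0.01, -0.08, -0.05]
-- [0.3457 0.2523 0.1319]
[-0.23, 0.61, 0.06, 0.0, 0.0, -0.0]
-- [0.348  0.2328 0.1319]
[-0.12, 0.62, 0.03, 0.0, 0.0, -0.0]
-- [0.3535 0.2146 0.132 ]
[-0.01, 0.66, 0.0, 0.0, 0.0, -0.0]
-- [0.3625 0.197  0.1321]
[0.09, 0.61, -0.02, 0.0, 0.0, -0.0]
-- [0.3735 0.1821 0.132 ]
[0.21, 0.63, -0.06, 0.0, 0.0, -0.0]
-- [0.3882 0.1685 0.1321]
[0.12, 0.26, -0.03, 0.0, 0.0, -0.0]
-- [0.3951 0.1634 0.132 ]
```

Request:
move_arm([
  [[0.28,-0.2,0.26,0.1,0,-0.08,-0.05],[0.28,-0.2,0.26,0.1,0,0,0],[0.28,-0.23,0.61,0.06,0,0,0],[0.28,-0.12,0.62,0.03,0,0,0],[0.28,0,0.66,0,0,0,0],[0.28,0.05,0.3,-0.01,0,0,0],[0.28,0.05,0.3,-0.01,0,0,0],[0.28,0,0,0,0,0,0]],
])

```text
t: 8.18
position: [0.3743, 0.1821, 0.1312]
eef_rot: [-180.0, 15.0, 27.9]
ft_force: [-0.2, -0.8, 0.4]
opening: 0.0241
grasp_force: 0.0
```

```bash
python3 -c "
from h import *
plan([(.3882,.1685,.132,28,15),(.394,.163,.132,28,15)],step=.012)
cv2.imwrite('pics/c.png',cv2.resize(vision.capture('side')[40:220,120:330,::-1],None,fx=2,fy=2))"
```

```text
t 8.18 pos [0.3743 0.1821 0.1312] rot [-180.    15.    27.9] J [ -10.   22.  -28.  117.    9.   59. -105.] F [-0.2 -0.8  0.4] open 0.0241
[0.09, 0.31, -0.04, -0.0, 0.01, -0.01]
[0.09, 0.31, -0.04, -0.01, 0.0, -0.0]
-- [0.3882 0.1684 0.1321]
[0.08, 0.25, -0.02, 0.0, 0.0, -0.0]
-- [0.3939 0.1629 0.132 ]
```

View pics/c.png

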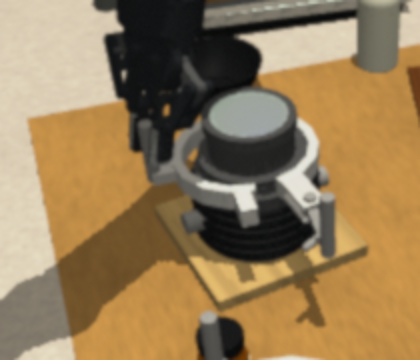

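The post sits between the fingers. The ring has followed and is nearly shut, with its ear at crop (245,205) close to the fixed ear at (300,185). I'll keep going to the stop.

Request:
move_arm([
  [[0.28,0.1,0.31,-0.02,0,0,0],[0.28,0.1,0.31,-0.02,0,0,0],[0.28,0.08,0.25,-0.02,0,0,0],[0.28,0,0,0,0,0,0]],
])

```text
t: 8.72
position: [0.3913, 0.1657, 0.1307]
eef_rot: [-179.7, 15.2, 28.1]
ft_force: [-8.6, 7.4, 1.5]
opening: 0.024
grasp_force: 5.5
```

Request:
move_arm([
  [[0.28,0,0.1,0,0,0,0],[0.28,0,0,0,0,0,0]],
])

```text
t: 8.98
position: [0.3915, 0.1656, 0.1307]
eef_rot: [-179.5, 15.2, 28.3]
ft_force: [-12.4, 15.9, 0.6]
opening: 0.0235
grasp_force: 9.5
```

The ring is home: force is rising and the TCP has stopped at the computed stop. I'll back off, open, lift and move to the latch post.

Request:
move_arm([
  [[0.28,0,-0.25,0,0,0,0],[0.8,0,0,0,0,0,0],[0.8,0,0,0,0,0,0],[0.8,0,0,-0.5,0,0,0],[0.8,0,0,-0.9,0,0,0],[0.8,0,0,-0.9,0,0,0],[0.8,0,0,-0.7,0,0,0],[0.8,0,0,0,0,0,0]],
])

```text
t: 9.98
position: [0.4136, 0.1789, 0.2196]
eef_rot: [-180.0, 14.8, 28.0]
ft_force: [-0.7, 0.9, -0.1]
opening: 0.0682
grasp_force: 0.0
```

```bash
python3 -c "
from h import *
plan([(.5076,.0315,.22,45,0),(.5076,.0315,.135,45,0)])
cv2.imwrite('pics/d.png',cv2.resize(vision.capture('side')[40:220,120:330,::-1],None,fx=2,fy=2))"
```

```text
t 9.97 pos [0.4136 0.1789 0.2196] rot [-180.    14.8   28. ] J [  -7.   18.  -28.  108.    7.   71. -101.] F [-0.7  0.9 -0.1] open 0.0682
[0.06, 0.83, -0.02, -0.07, 0.46, -0.53]
[0.03, 0.83, -0.01, -0.07, 0.46, -0.53]
[-0.01, 0.83, -0.01, -0.07, 0.46, -0.53]
[-0.04, 0.83, -0.0, -0.07, 0.46, -0.53]
[-0.07, 0.83, -0.0, -0.07, 0.46, -0.53]
[-0.11, 0.83, -0.0, -0.07, 0.46, -0.52]
[-0.15, 0.82, -0.0, -0.06, 0.45, -0.53]
-- [0.5075 0.0315 0.2199]
[0.0, 0.0, 0.71, -0.0, 0.0, 0.0]
[0.0, 0.0, 0.71, -0.0, 0.0, 0.0]
[0.0, 0.0, 0.71, -0.0, 0.0, 0.0]
[0.0, 0.0, 0.7, -0.0, 0.0, 0.0]
-- [0.5075 0.0315 0.135 ]
```

View pics/d.png

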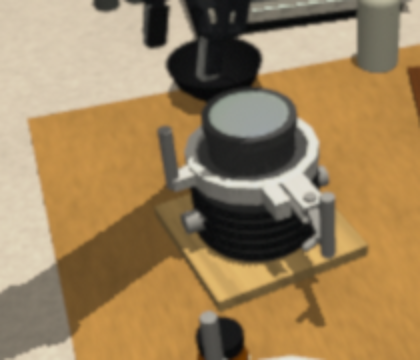

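The ring is shut: the ears meet at crop (275,190), and the latch is still open with its post top at (328,198). I'll go to the latch.

Request:
move_arm([
  [[0.8,0.06,0.83,-0.02,-0.07,0.46,-0.53],[0.8,0.03,0.83,-0.01,-0.07,0.46,-0.53],[0.8,0,0.83,0,-0.07,0.46,-0.53],[0.8,-0.04,0.83,0,-0.07,0.46,-0.53],[0.8,-0.07,0.83,0,-0.07,0.46,-0.53],[0.8,-0.11,0.83,0,-0.07,0.46,-0.53],[0.8,-0.15,0.82,0,-0.07,0.45,-0.53],[0.8,0,0,0,0,0,0]],
])

```text
t: 11.02
position: [0.5058, 0.0284, 0.2165]
eef_rot: [-179.9, 0.3, 44.8]
ft_force: [0.1, 0.9, -0.4]
opening: 0.0683
grasp_force: 0.0
```

```bash
python3 -c "
from h import *
q=np.load('q.npy');c=np.array([.5071,.0935])
W=[(.5076,.0315,.135,45,0)]
for l in (1.13,.91,.68,.45,.23,0,-.1):
    a=q[2]+l; W.append((c[0]-.062*np.cos(a),c[1]-.062*np.sin(a),.135,45,0))
plan(W)
cv2.imwrite('pics/e.png',cv2.resize(vision.capture('side')[20:220,120:370,::-1],None,fx=2,fy=2))"
```

```text
t 11.03 pos [0.5058 0.0284 0.2165] rot [-179.9    0.3   44.8] J [ 11.  14. -25. 111.   8.  56. -63.] F [ 0.1  0.9 -0.4] open 0.0683
[0.03, -0.01, 0.68, -0.01, 0.02, -0.01]
[0.03, -0.01, 0.68, -0.0, 0.02, -0.01]
[0.03, -0.0, 0.68, -0.01, 0.02, -0.01]
[0.04, -0.01, 0.68, -0.0, 0.02, -0.01]
-- [0.5076 0.0317 0.1349]
[-0.3, -0.37, -0.0, -0.0, -0.0, 0.0]
-- [0.4934 0.0331 0.1349]
[-0.2, -0.4, -0.0, -0.0, -0.0, 0.0]
-- [0.4807 0.0374 0.1349]
[-0.11, -0.47, -0.0, -0.0, -0.0, 0.0]
-- [0.4684 0.045  0.1349]
[0.0, -0.47, -0.0, -0.0, -0.0, 0.0]
-- [0.4584 0.055  0.1349]
[0.11, -0.44, -0.0, -0.0, -0.0, 0.0]
-- [0.4514 0.0666 0.1349]
[0.2, -0.43, -0.0, -0.0, -0.0, 0.0]
-- [0.4465 0.08   0.1349]
[0.12, -0.17, -0.0, -0.0, -0.0, 0.0]
-- [0.4455 0.0862 0.1349]
```

View pics/e.png

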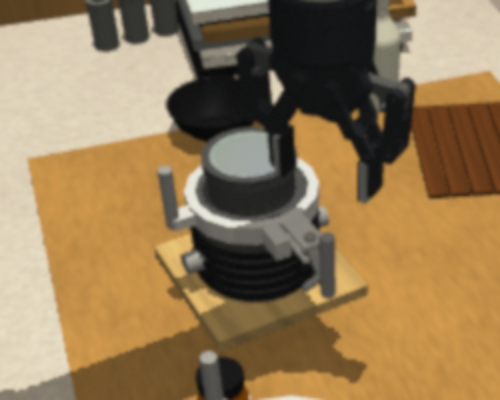

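The fingertips at crop (282,170) and (370,195) straddle the latch post top at (327,238). I'll descend, cage it and start the swing.

Request:
move_arm([
  [[0.8,0.03,0,0.68,0,0.02,0],[0.8,0.03,0,0.68,0,0.02,0],[0.8,0.03,0,0.68,0,0.02,0],[0.8,0.03,0,0.68,0,0,0],[0.28,0,0,0,0,0,0],[0.28,0,0,0,0,0,0],[0.28,0,0,0,0,0,0],[0.28,0,0,0,0,0,0]],
])

```text
t: 12.08
position: [0.509, 0.0336, 0.1365]
eef_rot: [-180.0, -0.1, 45.1]
ft_force: [-0.9, -0.1, 0.4]
opening: 0.0241
grasp_force: 0.0
```

Request:
move_arm([
  [[0.28,-0.3,-0.37,0,0,0,0],[0.28,-0.2,-0.4,0,0,0,0],[0.28,-0.11,-0.47,0,0,0,0],[0.28,0,-0.47,0,0,0,0],[0.28,0.11,-0.44,0,0,0,0],[0.28,0.1,-0.22,0,0,0,0],[0.28,0.1,-0.22,0,0,0,0],[0.28,0,0,0,0,0,0]],
])

```text
t: 13.08
position: [0.4472, 0.083, 0.1359]
eef_rot: [-179.9, -0.1, 45.2]
ft_force: [-0.3, -0.1, -0.1]
opening: 0.0241
grasp_force: 0.0
```

Request:
move_arm([
  [[0.28,0.08,-0.17,0,0,0,0],[0.28,0.06,-0.1,0,0,0,0],[0.28,0,0,0,0,0,0]],
])

```text
t: 13.45
position: [0.4455, 0.0874, 0.1359]
eef_rot: [179.9, 0.1, 44.9]
ft_force: [3.5, -10.1, -0.3]
opening: 0.024
grasp_force: 5.2
```

Request:
move_arm([
  [[0.28,0.06,-0.12,0,0,0,0],[0.28,0,0,0,0,0,0],[0.28,0,0,0,0,0,0]],
])

```text
t: 13.82
position: [0.4454, 0.0879, 0.1359]
eef_rot: [179.7, 0.2, 44.7]
ft_force: [8.3, -20.9, -1.8]
opening: 0.0243
grasp_force: 10.1
```

Request:
move_arm([
  [[0.28,-0.1,0.34,0,0,0,0],[0.7,0,0,0,0,0,0],[0.7,0,0,0,0,0,0],[0.7,0,0,-0.5,0,0,0],[0.7,0,0,-0.9,0,0,0],[0.7,0,0,-0.9,0,0,0],[0.7,0,0,-0.9,0,0,0],[0.7,0.8,0,-0.5,0,0,0]],
])

```text
t: 14.82
position: [0.4652, 0.1019, 0.2495]
eef_rot: [179.9, -0.1, 45.0]
ft_force: [1.2, -0.4, 0.1]
opening: 0.0599
grasp_force: 0.0
```

Request:
move_arm([
  [[0.7,0.5,0.8,-0.3,0,0,0],[0.7,0.5,0.8,0,0,0,0],[0.7,0.5,0.8,0,0,0,0],[0.7,0.5,0.8,0,0,0,0],[0.7,0,0,0,0,0,0],[0.7,0,0,0,0,0,0]],
])

```text
t: 15.58
position: [0.5749, 0.0776, 0.2564]
eef_rot: [-179.9, -0.0, 45.2]
ft_force: [-0.1, 0.0, 0.4]
opening: 0.0599
grasp_force: 0.0
```

```bash
python3 -c "
from h import *
plan([])
cv2.imwrite('pics/f.png',cv2.resize(vision.capture('side')[40:340,120:370,::-1],None,fx=2,fy=2))"
```

```text
t 15.57 pos [0.5749 0.0776 0.2564] rot [-179.9   -0.    45.2] J [  7.  19. -26.  99.   9.  63. -67.] F [-0.1  0.   0.4] open 0.0599
```

View pics/f.png

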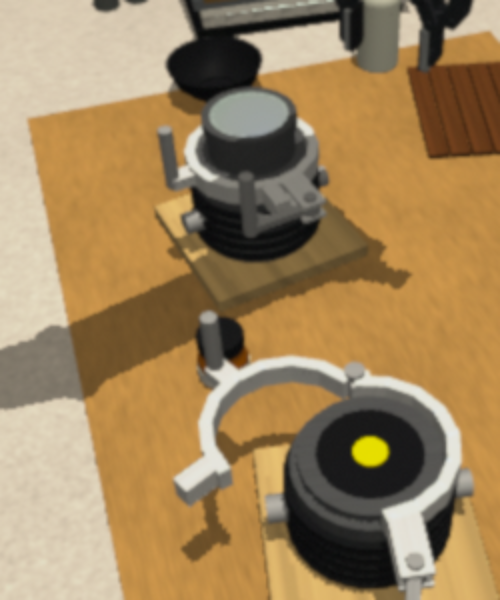

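The ring is shut and the latch is in, with its post top at side pixel (243.5,129). The bare ring is unmoved and the gripper is clear. I'll check the latch angle and hand in.

```bash
python3 -c "
from h import *
p=atz('side',(243.5,129),.166);d=p[:2]-[.5071,.0935];r=atz('side',(202.5,104.5),.166);print(p,np.linalg.norm(d),np.arctan2(-d[1],-d[0])-.2191)
print(robot.job_done())"
```

```text
[0.44930327 0.07813703 0.166     ] 0.05980370621352363 0.04070280023941206
the job is handed in; nothing more can be done
None
```

The job is handed in at about 15.6 s of the 45 s: on the spotlight with the lens tube, the ring is against its stop and the latch arm is in (about 0.04 rad by camera). The bare spotlight's ring was not touched, and the gripper is clear; no verdict was returned.

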